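Strip the arbor and put the lathe tooling away

ROBOT

A 6-joint arm with a two-finger parallel gripper is mounted at the origin on the work surface. World frame = base frame: x ahead of the robot, y to its left, z up, the work surface at z = 0. Lengths are in mm, angles in rad, forces in N, time in s.
With the tool pointing down it reaches from about 350 to 975 mm from the base axis. Payload 7.1 kg.
Tool frame: the origin (TCP) lies between the finger pads; the fingertips stand 14 mm ahead of it and the grasp point (between the pads) lies 5 mm behind it; z points along the fingers, y is the line along which they close (so a half turn about z gives the same grasp; the last joint's range is limited). The gripper opens to 88 mm and grips with 3 to 60 N. Pads are 20 mm wide; open, the fingers measure 115 mm over their backs; the gripper's body (75 mm by 178 mm) begins 61 mm behind the grasp point.
Start: joints at [1.26, 0.423, 1.63, -0, 1.089, -0.019], TCP at [179.766, 598.572, 236.675] pointing down, gripper open.
Joint ranges: [-3, 3], [-0.9, 2.11], [0.09, 2.58], [-1.31, 4.45], [0.11, 2.69], [-2.54, 2.54]. Speed limits (rad/s): [2.39, 2.39, 3.01, 3.14, 3.14, 3.14].

INTERFACE

Orientations are given as a rotation vector (axis times angle).
In Python, from workcell import ctrl gives the robot as it stands. The module is installed in compiled form; this text tells all that it offers.
- The arm moves only by the tool servo_tool, never from a script. Its argument "plan" is a list of rows, each a list of 3 entries, a list of its own where there are three numbers: the closure, from 0 (fully open) to 1 (shut), then the shift along the world's x, y, z in mm, then the turn about the world's z in degrees. In form: [[hand, [x, y, z], yaw], ...]. A call has 1 to 10 rows; each row is the pose to reach, as a shift and turn from the pose commanded when the call began; what a row does not reach only later rows make up. A row lasts 1/12 s, in which the tool goes at most 41.7 mm and 7.16 degrees, less where a joint would pass 70% of its speed; a pose out of reach is approached as far as the arm can. A call with a gripper value outside its range is refused whole. The fingers move at their own pace and stop on an object; the grip force is fixed at half the most. Time passes only in rows, so rows that repeat a pose let the fingers close. It gives the time, the measured TCP pose, the force, the opening and the grip force at its end, in the units of the state.
- ctrl.get_obs(): the state, without advancing time (a new reading comes with each control period).
- ctrl.get_image(name): name is "side" or "top" or "wrist"; returns the picture (480x640x3 uint8, blue, green, red); there is no depth.
- ctrl.camera_info(name): a dict with "fovy" (degrees; the focal length in pixels is half the picture's height over the tangent of half this angle, whatever the lens; pixels are square), "cx", "cy" (the principal point, pixels), "rvec" (rotation vector, rad) and "tvec" (3), from world to camera coordinates, as OpenCV has them; the wrist camera has in their place "T_tool_cam" (4x4, takes a point from camera to tool coordinates, whose origin is the TCP and whose axes are the flange's). Camera axes: x right, y down, z forward; pixel columns grow to the right and rows downward; lengths in mm; the calibration is good to about 2 mm. A picture is of the moment at which its call begins: read the wrist's pose just before it. camera_info takes no time and is no camera call.
- ctrl.close_job(): hands the job in; it is judged then, once.
The state is a dict: "t": time; "qpos": joint angles; "qvel": joint speeds; "joint_torque": joint torques, N m; "ee_pos": TCP position; "orientation": TCP orientation; "ft_force": force on the tool from outside, world axes, zero at the start; "moment": the same for the moment, N m; "width": finger opening in mm; "grasp_force": force on a finger pad.
Only numpy, scipy, OpenCV 4.12 (cv2) and the standard library are available. Lean on these libraries where they do the work, as an engineer would, in place of code of your own. Each camera call takes 0.05 s, during which the arm holds its last target. There are 200 camera calls.

TASK

Put the tooling away, each piece in the place made for it. With the wheel still sitting down on the arbor, pull the spring clip sideways out of the arbor's pin and lay it flat and lengthwise on the flat cork strip; the wheel then lifts off the pin and goes flat in the large round dish, the small three-jaw chuck goes upright in the small round dish, and the V-block goes groove up and lengthwise in the oblong tray, all down inside their rims.

Things in the scene. Friction and masses are not known exactly. Their poses are not given: they have to be found in the camera images.
- arbor: Fixed stand: grey round base 64 mm across, 12 mm high, with an upright steel pin, diameter 18 mm, top 59.5 mm above the bench. Cross hole through the pin along the stand's x axis, 8 mm wide, from 34.5 to 44.5 mm above the bench. Origin: centre of the underside, on the pin's axis; z up. The clip's loop sticks out on the stand's +x side.
- wheel: Loose plain aluminium wheel (thick ring), outside 52 mm, bore 24 mm, 24 mm high, about 120 g. At the start it sits around the arbor's pin on the stand's base (underside 12 mm above the bench, 3 mm play all round), kept from being lifted by the clip above it. Origin: centre of its underside, z up.
- clip: Loose rigid steel R-clip, wire 5 mm thick, 77 mm long, 25 g, level. Grip end: closed loop 23 mm wide (y), x -16.5 to +16.5 mm, sides parallel from x -5 to +5. Two legs towards -x: the straight one (y -5.5 mm, tip x -60.5) runs through the pin's hole, the bent one (y about +8.5) passes outside the pin. Origin: centre of the loop, at the wire's underside; z up.
- clip_mid (a point): Middle of the clip's length: 21 mm from the clip's origin towards its legs (-x), 2.5 mm up. At the start the clip rests on the wheel, underside 36 mm above the bench, its x along the stand's +x, its origin 41 mm out from the pin's axis. Only the hole holds it: it slides out along its own +x, away from the pin, and is clear after about 30 mm; 45 mm is ample.
- chuck: Loose small steel three-jaw chuck: upright cylinder 36 mm in diameter and 36 mm high with three dark jaws on top reaching to 46 mm, jaws within the cylinder's outline; 280 g or so. Origin: centre of its underside, z up.
- vblock: Loose steel V-block, 60 mm long (x) by 36 mm wide (y) by 36 mm high, with a V groove along x in the top; 420 g or so. Origin: centre of its underside, z up. Its two long sides are flat and parallel.
- big_dish: Fixed large round plywood dish: 80 mm outside, 72 mm inside, floor 4 mm and rim 9 mm above the bench. Place of the wheel. Origin: centre of its underside.
- small_dish: Fixed small round plywood dish: 60 mm outside, 52 mm inside, floor 4 mm and rim 9 mm above the bench. Place of the chuck. Origin: centre of its underside.
- oblong_tray: Fixed oblong plywood tray with a rim: outside 88 mm (x) by 64 mm (y), inside 80 by 56 mm, floor 4 mm and rim 9 mm above the bench. Place of the V-block. Origin: centre of its underside.
- strip: Fixed flat brown cork strip without a rim, 112 mm (x) by 54 mm (y), 4 mm thick. Place of the clip. Origin: centre of its underside.
Mind the look-alikes: they are no part of the job. Leave any orange look-alike of the vblock alone.

How it is judged:
By the outcome, as a careful person would: the job done as asked, in the order asked, and still so for the second after the job is handed in, with the robot touching nothing.
It also fails if it takes over 109 s, if anything falls off the work surface, if the arm or the gripper's body presses on something with over 40 N, if the wrist force passes 120 N, or if a joint passes its speed limit or range.

## Working session

There is one attempt and no reset: what is moved stays moved. The work goes in short steps, Python scripts to look and compute and a tool call to move; the robot and the scene stay as the last step left them, time stands still between calls to the robot, and variables do not carry over. Pictures are saved under pics/ and viewed, at most 14 in all, crops included, and the job is handed in when it is done.

Besides the shell and the picture viewer there is one more tool, called after "Emit:" as name([rows], argument=value, ...), one row to a line, values as JSON. servo_tool: Moves the arm, as the interface text tells. Its arguments: {"type":"object","properties":{"plan":{"type":"array"}},"required":["plan"]}

```bash
mkdir -p pics; python3 - <<'E'
from workcell import ctrl
import cv2
o=ctrl.get_obs();print({k:o[k] for k in('t','ee_pos','orientation','width','ft_force')})
for n in('top','side','wrist'):
    cv2.imwrite(f'pics/{n}0.png',ctrl.get_image(n));print(n,ctrl.camera_info(n))
E
```

```text
{'t': 0.0, 'ee_pos': array([179.60641422, 598.07652594, 235.90495422]), 'orientation': array([-4.56598511e-01, -3.10802145e+00,  2.39051354e-03]), 'width': 87.87874096699956, 'ft_force': array([-0.00965299,  0.84576131,  0.02038213])}
top {'fovy': 52.8341142423383, 'cx': 318.18944767619695, 'cy': 246.23461869783893, 'rvec': array([ 2.07714159, -2.14058991,  0.24369735]), 'tvec': array([-34.63833732, 515.95590724, 755.26807372])}
side {'fovy': 43.59642142930062, 'cx': 324.15928007926425, 'cy': 250.20829168018582, 'rvec': array([ 0.16980615, -2.87991528,  1.15469265]), 'tvec': array([ 512.85818201,   96.37182788, 1149.59935987])}
wrist {'fovy': 59.40083113412254, 'cx': 321.8435140124188, 'cy': 241.8978600541645, 'T_tool_cam': array([[-2.87607588e-05, -9.53781513e-01, -3.00500957e-01,
         8.19753665e+01],
       [ 9.99999965e-01, -1.06098129e-04,  2.41043081e-04,
         1.37731535e-01],
       [-2.61785024e-04, -3.00500940e-01,  9.53781483e-01,
        -1.48115680e+02],
       [ 0.00000000e+00,  0.00000000e+00,  0.00000000e+00,
         1.00000000e+00]])}
```

View pics/top0.png

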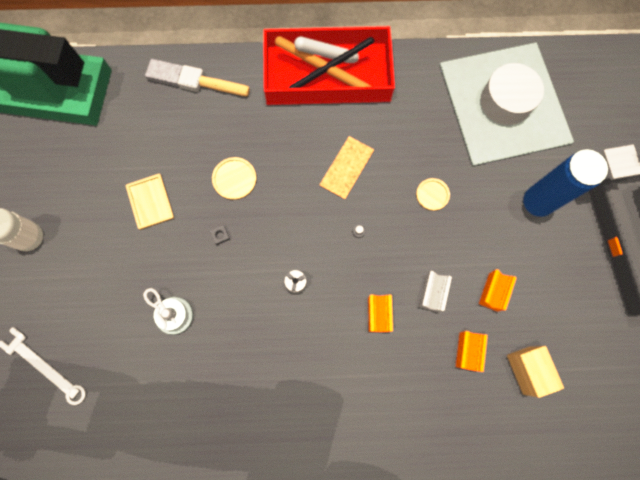

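View pics/side0.png

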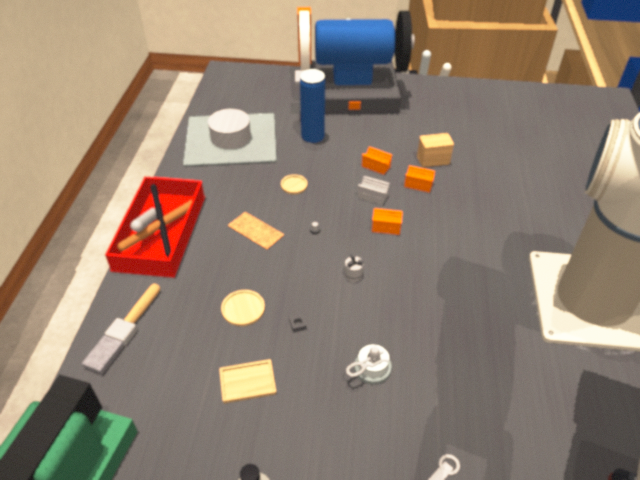

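The top view shows: arbor (172,316) with clip loop at (152,297), tray (150,201), big dish (234,178), strip (347,167), small dish (433,194), chuck (295,282), and the steel V-block (436,291) among orange look-alikes.

```bash
cat > h.py <<'E'
from workcell import ctrl
import cv2, numpy as np
from scipy.spatial.transform import Rotation as R
def cam(name,obs=None):
    i=ctrl.camera_info(name); f=240/np.tan(np.radians(i['fovy'])/2)
    K=np.array([[f,0,i['cx']],[0,f,i['cy']],[0,0,1]])
    if name=='wrist':
        T=np.eye(4);T[:3,:3]=R.from_rotvec(obs['orientation']).as_matrix();T[:3,3]=obs['ee_pos']
        T=T@i['T_tool_cam']; return K,T[:3,:3],T[:3,3]
    M=R.from_rotvec(i['rvec']).as_matrix(); return K,M.T,-M.T@i['tvec']
def ray(c,uv,z):
    K,M,o=c; uv=np.atleast_2d(np.asarray(uv,float))
    d=(M@np.linalg.inv(K)@np.c_[uv,np.ones(len(uv))].T).T
    return o+d*((z-o[2])/d[:,2])[:,None]
def proj(c,P):
    K,M,o=c; p=(K@M.T@(np.atleast_2d(P)-o).T).T; return p[:,:2]/p[:,2:]
def blob(mask,seed,rad):
    m=np.zeros_like(mask);cv2.circle(m,tuple(map(int,seed)),rad,255,-1)
    m=cv2.bitwise_and(mask,m)
    return max(cv2.findContours(m,cv2.RETR_EXTERNAL,cv2.CHAIN_APPROX_NONE)[0],key=cv2.contourArea)[:,0]
def rect(c,cnt,z):
    P=ray(c,cnt,z)[:,:2]; r=cv2.minAreaRect(P.astype(np.float32))
    (x,y),(w,h),a=r
    if h>w: w,h,a=h,w,a+90
    return np.round([x,y,w,h,(a+90)%180-90],1)
def look(tag):
    o=ctrl.get_obs(); im=ctrl.get_image('wrist'); cv2.imwrite(f'pics/{tag}.png',im); np.save(f'pics/{tag}.npy',[o['ee_pos'],o['orientation']])
    return cam('wrist',o),im,o
E
python3 - <<'E'
from h import *
im=cv2.imread('pics/top0.png');c=cam('top');hsv=cv2.cvtColor(im,cv2.COLOR_BGR2HSV)
print(c[2])
wood=cv2.inRange(hsv,(8,60,120),(35,255,255)); bright=cv2.inRange(hsv,(0,0,120),(180,90,255))
for n,s,r,z,m in [('big',(234,178),35,9,wood),('small',(433,194),28,9,wood),('tray',(150,201),40,9,wood),('strip',(347,167),45,4,wood),('chuck',(295,282),20,40,bright),('vb',(436,291),30,36,bright),('arb',(172,316),45,20,bright)]:
    b=blob(m,s,r);print(n,rect(c,b,z),'hsv',hsv[s[1],s[0]])
x=cv2.resize(im[270:350,120:220],None,fx=8,fy=6.0,interpolation=cv2.INTER_CUBIC)
print(ray(c,[(179,314)],12),ray(c,[(152,297)],38),ray(c,[(166,313)],59))
E
```

```text
[337.10523901 -39.69278441 850.07335949]
big [659.4 100.7  84.8  82.9  26.4] hsv [ 29  63 255]
small [ 617.7 -263.1   64.2   63.7  -49.3] hsv [ 29  68 255]
tray [619.  254.1  95.1  69.7  18.3] hsv [ 28  79 255]
strip [ 677.2 -108.5  117.7   59.1  -31.6] hsv [ 27 108 255]
chuck [458.1  -9.3  67.2  66.4  24.9] hsv [15 41 74]
vb [ 436.6 -247.7  103.8   98.4  -47.8] hsv [ 18  34 235]
arb [410.2 201.7 156.4 146.4  45.9] hsv [ 14  43 137]
[[412.41781809 192.32063257  12.        ]] [[439.85845693 231.27690904  38.        ]] [[410.44859786 200.43238014  59.        ]]
```

View pics/wrist0.png

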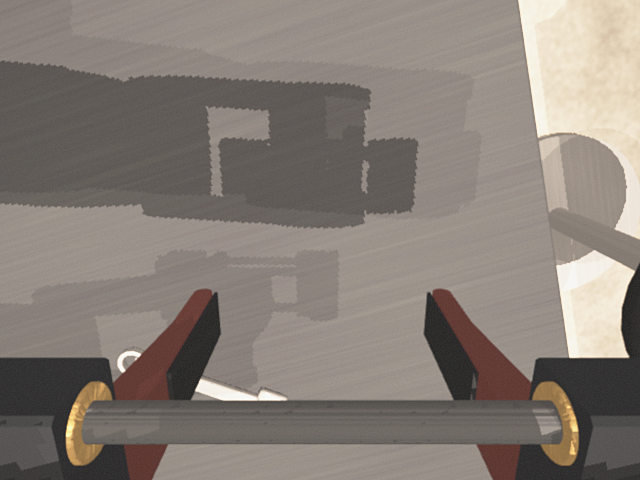

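The wrist view shows only bare bench with shadows and the stray spanner near (130,360). I'll move above the arbor, aligning yaw to the clip.

Emit:
servo_tool([
  [0,[27,-36,0],6.3],
  [0,[53,-72,0],12.6],
  [0,[80,-108,0],18.9],
  [0,[106,-144,0],25.2],
  [0,[133,-180,0],31.5],
  [0,[160,-216,0],37.8],
  [0,[186,-252,0],44.1],
  [0,[213,-288,0],50.4],
  [0,[240,-324,0],56.7],
  [0,[266,-361,0],63],
])

```text
t: 0.98
ee_pos: [420.0, 273.0, 236.7]
orientation: [-1.225, 2.893, -0.0]
ft_force: [0.3, -0.0, 1.0]
width: 88.0
grasp_force: 0.0
```

Emit:
servo_tool([
  [0,[0,0,0],0],
  [0,[0,0,0],0],
  [0,[0,0,0],0],
])

```text
t: 1.23
ee_pos: [419.0, 274.8, 236.5]
orientation: [1.213, -2.897, -0.0]
ft_force: [-0.3, -0.2, 0.8]
width: 87.6
grasp_force: 0.0
```

```bash
python3 - <<'E'
from h import *
c,im,o=look('w1');print(o['t'],o['ee_pos'],o['orientation'],o['qpos'])
E
```

```text
1.2333 [419.01828957 274.77869949 236.53899222] [ 1.21319508e+00 -2.89742831e+00 -4.06212128e-04] [ 5.56477565e-01  2.41521658e-01  1.89943364e+00  3.83657401e-04
  1.00101593e+00 -1.80759519e+00]
```

View pics/w1.png

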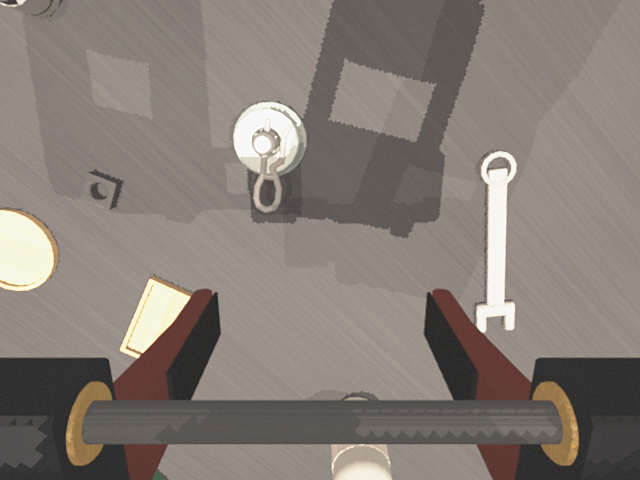

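The wrist view shows the arbor (269,140), pin top near (265,143), and the clip loop (267,190) pointing down the image; tray lower left, big dish left edge.

```bash
python3 - <<'E'
from h import *
p,q=np.load('pics/w1.npy');c=cam('wrist',dict(ee_pos=p,orientation=q))
im=cv2.imread('pics/w1.png')
print('piv',ray(c,[(265,143)],59.5),'loop',ray(c,[(267,190)],38.5),'base',ray(c,[(269.5,139)],24))
s=cv2.resize(im[95:220,222:322],None,fx=6,fy=4.8*1.0,interpolation=cv2.INTER_CUBIC)
s=cv2.resize(im[95:220,212:332],(576,600),interpolation=cv2.INTER_CUBIC)
cv2.imwrite('pics/w1c.png',s)
E
```

```text
piv [[409.2941689  202.73138844  59.5       ]] loop [[439.00732029 229.10961218  38.5       ]] base [[409.42468405 201.70991108  24.        ]]
```

View pics/w1c.png

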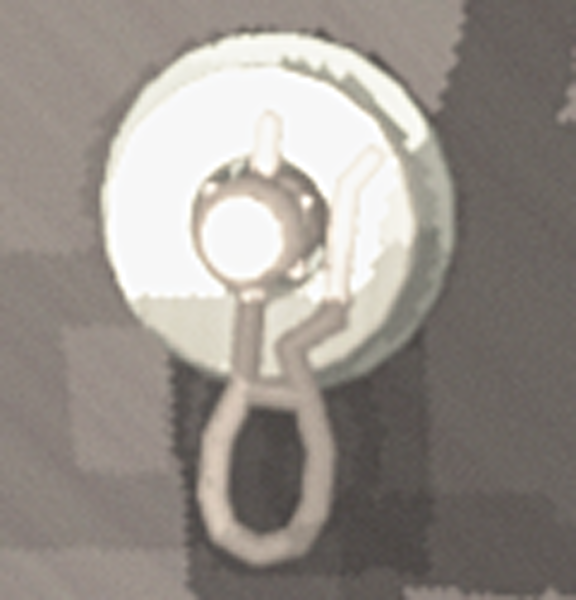

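```bash
python3 - <<'E'
from h import *
p,q=np.load('pics/w1.npy');c=cam('wrist',dict(ee_pos=p,orientation=q))
g=lambda x,y:(212+x/4.8-.4,95+y/4.8-.4)
a,b,l,pin=[ray(c,[g(*v)],z)[0] for v,z in(((268,116),38.5),((246,370),38.5),((266,472),38.5),((240,236),59.5))]
print(a,b,l,pin)
for n,d in(('leg',b-a),('pin-loop',l-pin)): print(n,np.hypot(*d[:2]),np.degrees(np.arctan2(d[1],d[0])))
M=R.from_rotvec(q).as_matrix();print('close axis',np.degrees(np.arctan2(M[1,1],M[0,1])),'toolx',np.degrees(np.arctan2(M[1,0],M[0,0])))
E
```

```text
[397.34370696 190.45499903  38.5       ] [430.38012756 216.34626331  38.5       ] [440.79425372 230.80662355  38.5       ] [411.53557484 201.31694002  59.5       ]
leg 41.97335645969585 38.08646677843191
pin-loop 41.54168658367196 45.22529178657424
close axis 135.4395262821515 toolx -134.5604669730772
```

Emit:
servo_tool([
  [0,[5,-11,-20],-2],
  [0,[11,-22,-50],-4],
  [0,[16,-33,-80],-6],
  [0,[21,-44,-110],-7.5],
  [0,[21,-44,-140],-7.5],
  [0,[21,-44,-160],-7.5],
  [0,[21,-44,-160],-7.5],
  [0,[21,-44,-160],-7.5],
  [0,[21,-44,-160],-7.5],
  [0,[21,-44,-160],-7.5],
])

```text
t: 2.12
ee_pos: [440.9, 231.9, 78.1]
orientation: [-1.026, 2.967, 0.001]
ft_force: [0.4, -1.1, 0.3]
width: 88.1
grasp_force: 0.0
```

```bash
python3 - <<'E'
from h import *
c,im,o=look('w2');print(o['t'],o['ee_pos'],o['orientation'])
q=o['orientation'];M=R.from_rotvec(q).as_matrix();print('close axis',np.degrees(np.arctan2(M[1,1],M[0,1])))
E
```

```text
2.1167 [440.91486568 231.9113439   78.13684395] [-1.02562410e+00  2.96671156e+00  5.60725407e-04]
close axis 128.14159857570792
```

View pics/w2.png

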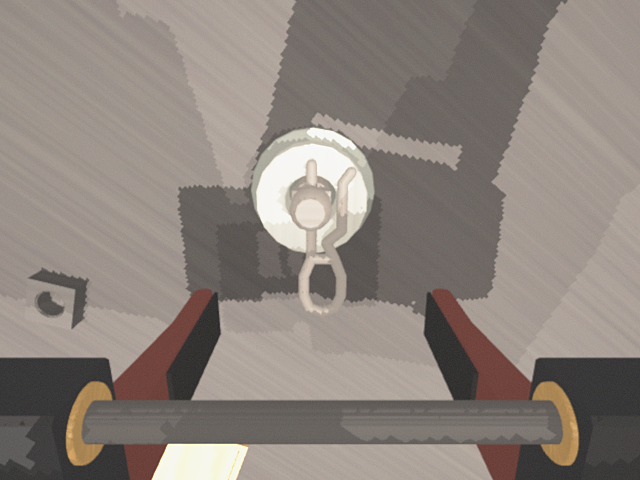

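The clip's leg is vertical in the picture at column 312, loop centre (322,284), midway between the fingers (219, 425).

```bash
python3 - <<'E'
from h import *
p,q=np.load('pics/w2.npy');c=cam('wrist',dict(ee_pos=p,orientation=q))
print(ray(c,[(322.5,283.5),(312,162),(312,250)],38.5),ray(c,[(312,210)],59.5))
E
```

```text
[[439.62646819 230.49131127  38.5       ]
 [396.84773893 190.97702181  38.5       ]
 [429.25467277 216.05486138  38.5       ]] [[409.77587312 201.6064639   59.5       ]]
```

Emit:
servo_tool([
  [0,[-1,-1,-15],0],
  [0,[-1,-1,-29],0],
  [0,[-1,-1,-29],0],
  [0,[-1,-1,-29],0],
  [1,[-1,-1,-29],0],
  [1,[-1,-1,-29],0],
  [1,[-1,-1,-29],0],
  [1,[-1,-1,-29],0],
  [1,[-1,-1,-29],0],
  [1,[-1,-1,-29],0],
])

```text
t: 3.0
ee_pos: [439.3, 229.8, 47.9]
orientation: [-1.025, 2.969, 0.0]
ft_force: [-0.6, 0.6, 0.1]
width: 51.6
grasp_force: 0.0
```

Emit:
servo_tool([
  [1,[0,0,0],0],
  [1,[0,0,0],0],
  [1,[0,0,0],0],
  [1,[0,0,0],0],
])

```text
t: 3.33
ee_pos: [439.2, 229.7, 47.6]
orientation: [1.025, -2.97, 0.0]
ft_force: [-0.1, -0.4, -0.6]
width: 24.6
grasp_force: 0.0
```

Emit:
servo_tool([
  [1,[0,0,1],0],
  [1,[0,0,1],0],
  [1,[0,0,1],0],
  [1,[0,0,1],0],
  [1,[0,0,1],0],
])

```text
t: 3.75
ee_pos: [439.2, 229.8, 48.7]
orientation: [1.025, -2.97, 0.0]
ft_force: [0.2, 1.5, -0.2]
width: 21.8
grasp_force: 30.0
```

Emit:
servo_tool([
  [1,[4,3,0.5],0],
  [1,[8,6,1],0],
  [1,[12,9.4,1],0],
  [1,[16,12.5,1],0],
  [1,[20,15.6,1],0],
  [1,[24,18.7,1],0],
  [1,[28,21.9,1],0],
  [1,[32,25,1],0],
  [1,[36,28,1],0],
  [1,[39,30.5,1],0],
])

```text
t: 4.58
ee_pos: [478.7, 260.7, 49.7]
orientation: [-1.025, 2.969, 0.0]
ft_force: [-0.1, 0.4, -0.1]
width: 21.9
grasp_force: 30.0
```

Emit:
servo_tool([
  [1,[4,3,0],0],
  [1,[4,3,10],0],
  [1,[4,3,40],0],
  [1,[4,3,70],0],
  [1,[4,3,70],0],
  [1,[4,3,70],0],
])

```text
t: 5.08
ee_pos: [483.3, 263.8, 121.9]
orientation: [-1.024, 2.966, 0.001]
ft_force: [0.9, -0.0, -1.0]
width: 21.4
grasp_force: 30.0
```

```bash
python3 - <<'E'
from h import *
c,im,o=look('w3');print(o['t'],o['ee_pos'],o['orientation'],o['width'],o['grasp_force'],o['ft_force'],o['qpos'])
E
```

```text
5.0833 [483.28414986 263.83248501 121.86210155] [-1.02380252e+00  2.96585791e+00  8.80776922e-04] 21.439909347267324 29.999966360628605 [ 0.87281261 -0.0241614  -1.03073445] [ 4.78101726e-01  4.76077160e-01  1.87218533e+00 -3.57205234e-05
  7.89290700e-01 -1.75744702e+00]
```

View pics/w3.png

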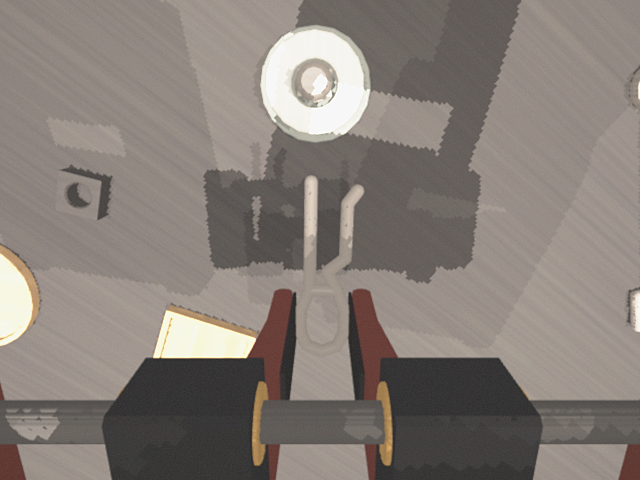

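The wheel is still on the arbor (315,83), clip out and held level: leg tip (312,178), loop end (321,355).

```bash
python3 - <<'E'
from h import *
p,q=np.load('pics/w3.npy');c=cam('wrist',dict(ee_pos=p,orientation=q));M=R.from_rotvec(q).as_matrix()
z=p[2]-11
for n,v,zz in(('tip',(312,177),z),('loopend',(321.5,355),z),('wheel',(315.5,83),36)):
    P=ray(c,[v],zz)[0];print(n,P,(M.T@(P-p)))
print(M[:,0],np.degrees(np.arctan2(M[1,1],M[0,1])))
# dishes etc from side view
im=cv2.imread('pics/side0.png');c=cam('side');hsv=cv2.cvtColor(im,cv2.COLOR_BGR2HSV)
wood=cv2.inRange(hsv,(8,60,120),(35,255,255))
for n,s,r,z in[('big',(243,307),28,9),('small',(294,184),20,9),('tray',(247,380),38,9),('strip',(256,230),34,4)]:
    print(n,rect(c,blob(wood,s,r),z))
E
```

```text
tip [440.47375461 224.78968649 110.86210155] [57.82213721 -4.31130932 10.77418759]
loopend [499.00665527 275.19706545 110.86210155] [-19.3413261   -0.74587303  11.07734818]
wheel [411.04223906 202.10905887  36.        ] [95.27415155 -3.94842466 85.4881365 ]
[-0.78704691 -0.61688041 -0.00396457] 128.08885848971784
big [658.2 103.2  87.5  84.8 -83. ]
small [ 616.9 -261.8   74.1   61.8  -82.3]
tray [617.9 255.6  93.2  73.8  18.1]
strip [ 675.2 -108.5  120.1   62.4  -31.4]
```

Emit:
servo_tool([
  [1,[16,-30,0],-5.5],
  [1,[33,-61,0],-11],
  [1,[50,-92,0],-17],
  [1,[67,-123,0],-22.5],
  [1,[84,-153,0],-28],
  [1,[101,-184,0],-34],
  [1,[118,-215,0],-39.5],
  [1,[135,-246,0],-45],
  [1,[152,-277,0],-50.5],
  [1,[168,-306,0],-56],
])

```text
t: 5.97
ee_pos: [649.7, -44.6, 118.1]
orientation: [-0.497, -3.099, 0.0]
ft_force: [0.4, 0.6, -0.3]
width: 21.7
grasp_force: 30.0
```

Emit:
servo_tool([
  [1,[15,-28,0],-5],
  [1,[28,-52,0],-9],
  [1,[41.6,-76.5,0],-13.6],
  [1,[41.6,-76.5,-20],-13.6],
  [1,[41.6,-76.5,-40],-13.6],
  [1,[41.6,-76.5,-60],-13.6],
  [1,[41.6,-76.5,-60],-13.6],
  [1,[41.6,-76.5,-60],-13.6],
])

```text
t: 6.63
ee_pos: [689.9, -118.9, 57.3]
orientation: [-0.852, -3.019, 0.001]
ft_force: [-0.1, -0.0, 0.4]
width: 21.5
grasp_force: 30.0
```

```bash
python3 - <<'E'
from h import *
c,im,o=look('w4');print(o['t'],o['ee_pos'],o['width'],o['qpos'][5])
p,q=o['ee_pos'],o['orientation'];M=R.from_rotvec(q).as_matrix();print('clipdir',np.degrees(np.arctan2(M[1,1],M[0,1]))-90)
hsv=cv2.cvtColor(im,cv2.COLOR_BGR2HSV);m=cv2.inRange(hsv,(8,60,120),(35,255,255))
s=proj(c,[(676.3,-108.5,4)])[0];print(s)
cv2.imwrite('pics/w4m.png',m)
E
```

```text
6.6333 [ 689.93453381 -118.91405269   57.30555414] 21.450162422278787 -1.2083820957208768
clipdir -31.517867127151057
[324.68789068 245.21701955]
```

View pics/w4.png

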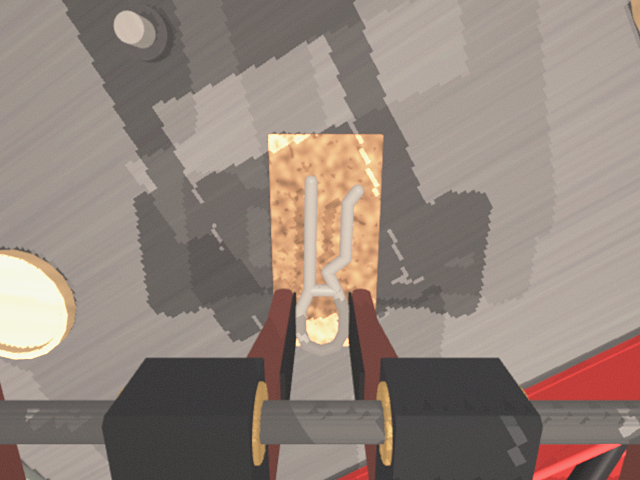

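The strip runs vertically in the picture, corners (269,135), (383,135), bottom edge ~row 347, parallel to the clip above it.

```bash
python3 - <<'E'
from h import *
p,q=np.load('pics/w4.npy');c=cam('wrist',dict(ee_pos=p,orientation=q));M=R.from_rotvec(q).as_matrix()
t,b=ray(c,[(326,134.5),(323,347)],4);print(t,b,np.hypot(*(t-b)[:2]),(t+b)/2, M.T@((t+b)/2-p))
E
```

```text
[630.47368413 -79.80678107   4.        ] [ 725.43768737 -139.57582772    4.        ] 112.20740104204936 [ 677.95568575 -109.69130439    4.        ] [14.78549604  1.69370118 53.37185094]
```

Emit:
servo_tool([
  [1,[3.7,-2.3,-10],0],
  [1,[3.7,-2.3,-20],0],
  [1,[3.7,-2.3,-30],0],
  [1,[3.7,-2.3,-35],0],
  [1,[3.7,-2.3,-37],0],
  [1,[3.7,-2.3,-37],0],
  [1,[3.7,-2.3,-37],0],
  [1,[3.7,-2.3,-37],0],
])

```text
t: 7.35
ee_pos: [695.8, -121.5, 23.1]
orientation: [0.853, 3.023, 0.0]
ft_force: [-0.8, 0.6, -0.8]
width: 21.6
grasp_force: 30.0
```

Emit:
servo_tool([
  [1,[-2,0,-2],0],
  [1,[-2,0,-3],0],
  [1,[-2,0,-3.6],0],
  [1,[-2,0,-4],0],
  [1,[-2,0,-4],0],
  [1,[-2,0,-4],0],
])

```text
t: 7.85
ee_pos: [693.6, -121.5, 18.7]
orientation: [0.853, 3.023, -0.0]
ft_force: [-0.9, 0.6, -0.6]
width: 21.8
grasp_force: 30.0
```

Emit:
servo_tool([
  [0.6,[0,0,0],0],
  [0.6,[0,0,0],0],
  [0.6,[0,0,0],0],
  [0.6,[0,0,0],0],
  [0.6,[0,0,0],0],
  [0.6,[0,0,10],0],
  [0.6,[-10,6,40],0],
  [0.3,[-20,12,80],0],
  [0,[-30,18,100],0],
  [0,[-30,18,100],0],
])

```text
t: 8.68
ee_pos: [665.2, -103.1, 124.7]
orientation: [0.85, 3.017, 0.001]
ft_force: [0.3, 0.1, 1.2]
width: 51.4
grasp_force: 0.0
```

```bash
python3 - <<'E'
from h import *
c,im,o=look('w5');print(o['t'],o['ee_pos'],o['width'],o['qpos'])
E
```

```text
8.6833 [ 665.1528557  -103.12871802  124.66682247] 51.363188671518266 [-1.71570800e-01  6.19570108e-01  1.58770090e+00  1.99511777e-04
  9.27154758e-01 -1.19296232e+00]
```

View pics/w5.png

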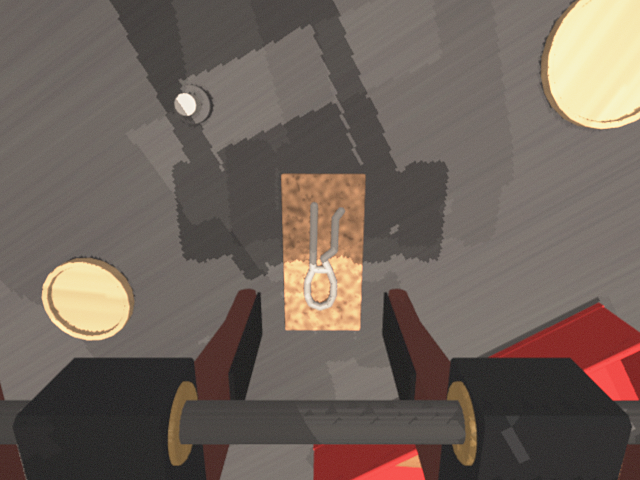

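The clip lies flat and centred on the strip (strip rows 174–331, clip 204–311, column ~324). Now the wheel.

Emit:
servo_tool([
  [0,[-25,30,0],0],
  [0,[-51,61,0],0],
  [0,[-76,91,0],0],
  [0,[-102,122,0],0],
  [0,[-127,152,0],0],
  [0,[-153,183,0],0],
  [0,[-178,213,0],0],
  [0,[-204,244,0],0],
  [0,[-229,274,0],0],
  [0,[-255,305,0],0],
])

```text
t: 9.57
ee_pos: [407.1, 202.3, 118.0]
orientation: [-0.854, -3.023, 0.001]
ft_force: [0.3, 1.3, 1.1]
width: 87.7
grasp_force: 0.0
```

Emit:
servo_tool([
  [0,[0,0,0],0],
  [0,[0,0,0],0],
  [0,[0,0,0],0],
  [0,[0,0,0],0],
])

```text
t: 9.9
ee_pos: [409.4, 200.9, 118.4]
orientation: [0.855, 3.023, -0.0]
ft_force: [-0.0, 0.1, -0.5]
width: 88.4
grasp_force: 0.0
```

```bash
python3 - <<'E'
from h import *
c,im,o=look('w6');print(o['t'],o['ee_pos'],o['width'],o['qpos'][5])
s=proj(c,[(410.3,201.8,36)])[0];print(s)
hsv=cv2.cvtColor(im,cv2.COLOR_BGR2HSV);m=cv2.inRange(hsv,(0,0,185),(180,60,255))
for v in (170,200,230):
    b=blob(cv2.inRange(hsv,(0,0,v),(180,60,255)),s,90);(x,y),r=cv2.minEnclosingCircle(b);print(v,x,y,r,ray(c,[(x,y)],36),ray(c,[(x,y)],20))
print('rad px wheel top',np.linalg.norm(proj(c,[(410.3,227.8,36)])[0]-s))
E
```

```text
9.9 [409.4289502  200.85331486 118.43567192] 88.36222788599386 -0.5893694507039771
[323.2854019  257.73724686]
170 343.23651123046875 257.44720458984375 71.16923522949219 [[416.22221988 211.77188796  36.        ]] [[421.5340045  209.52869074  20.        ]]
200 328.3224792480469 253.60354614257812 48.913875579833984 [[409.66225899 205.61569522  36.        ]] [[414.51876255 202.94523968  20.        ]]
230 324.56494140625 258.1753234863281 43.60322570800781 [[410.92024152 202.29254326  36.        ]] [[415.86405286 199.39145096  20.        ]]
rad px wheel top 44.80262997808142
```

View pics/w6.png

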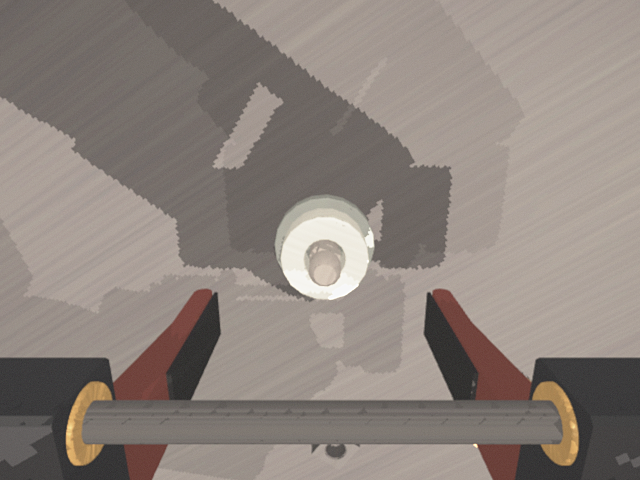

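The wheel sits on the base at (324,258), pin up through it.

Emit:
servo_tool([
  [0,[1.5,1.2,-30],0],
  [0,[1.5,1.2,-60],0],
  [0,[1.5,1.2,-84],0],
  [0,[1.5,1.2,-84],0],
  [0,[1.5,1.2,-84],0],
  [1,[1.5,1.2,-84],0],
  [1,[1.5,1.2,-84],0],
  [1,[1.5,1.2,-84],0],
  [1,[1.5,1.2,-84],0],
  [1,[1.5,1.2,-84],0],
])

```text
t: 10.78
ee_pos: [410.5, 202.9, 35.5]
orientation: [0.853, 3.022, 0.002]
ft_force: [0.5, 0.5, 0.6]
width: 57.9
grasp_force: 0.0
```

Emit:
servo_tool([
  [1,[0,0,0],0],
  [1,[0,0,0],0],
  [1,[0,0,0],0],
  [1,[0,0,0],0],
])

```text
t: 11.12
ee_pos: [410.3, 202.8, 35.3]
orientation: [0.852, 3.023, 0.001]
ft_force: [-0.5, -0.8, 7.1]
width: 51.7
grasp_force: 30.0
```

Emit:
servo_tool([
  [1,[0,0,5],0],
  [1,[0,0,10],0],
  [1,[0,0,20],0],
  [1,[0,0,30],0],
  [1,[0,0,40],0],
  [1,[0,0,50],0],
  [1,[0,0,60],0],
  [1,[0,0,75],0],
  [1,[0,0,90],0],
  [1,[0,0,90],0],
])

```text
t: 11.95
ee_pos: [411.5, 203.4, 127.5]
orientation: [0.852, 3.02, 0.005]
ft_force: [0.0, 0.2, -2.0]
width: 51.7
grasp_force: 30.0
```

Emit:
servo_tool([
  [1,[31,-13,0],0],
  [1,[62,-26,0],0],
  [1,[93,-39,0],0],
  [1,[124,-51,0],0],
  [1,[155,-64,0],0],
  [1,[186,-77,0],0],
  [1,[217,-89,0],0],
  [1,[247.5,-101.5,0],0],
  [1,[247.5,-101.5,0],0],
  [1,[247.5,-101.5,0],0],
])

```text
t: 12.78
ee_pos: [658.3, 100.2, 123.8]
orientation: [-0.856, -3.022, 0.0]
ft_force: [-0.5, 0.2, -2.3]
width: 52.0
grasp_force: 30.0
```

```bash
python3 - <<'E'
from h import *
c,im,o=look('w7');print(o['t'],o['ee_pos'],o['width'],o['grasp_force'])
hsv=cv2.cvtColor(im,cv2.COLOR_BGR2HSV);m=cv2.inRange(hsv,(8,45,120),(35,255,255))
s=proj(c,[(658.8,102,9)])[0];b=blob(m,s,110);(x,y),r=cv2.minEnclosingCircle(b);print(s,x,y,r,ray(c,[(x,y)],9),np.linalg.norm(proj(c,[(698.8,102,9)])[0]-s))
E
```

```text
12.7833 [658.26277897 100.22572622 123.82472199] 52.04436579958432 29.99966360628605
[323.93531862 240.12140668] 323.1927490234375 240.68714904785156 60.75470733642578 [[658.87558348 101.38333073   9.        ]] 56.995127104313056
```

View pics/w7.png

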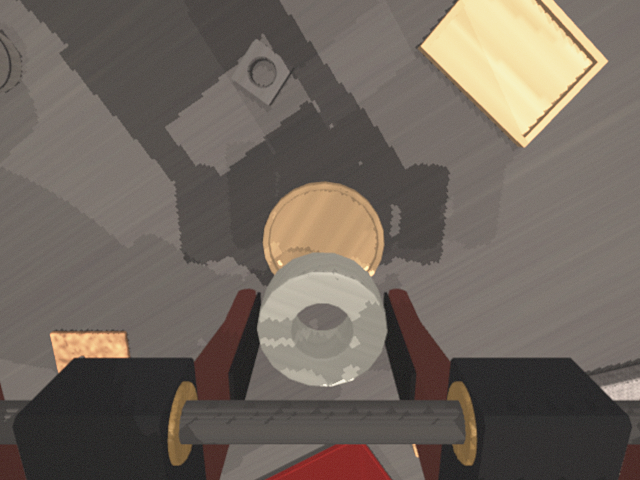

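The wheel is held level; the dish rim's circle (323,241) lies right below it.

Emit:
servo_tool([
  [1,[0.5,1,-30],0],
  [1,[0.5,1,-60],0],
  [1,[0.5,1,-80],0],
  [1,[0.5,1,-88],0],
  [1,[0.5,1,-91],0],
  [1,[0.5,1,-91],0],
  [1,[0.5,1,-91],0],
])

```text
t: 13.42
ee_pos: [658.5, 102.6, 34.9]
orientation: [0.852, 3.022, 0.001]
ft_force: [-0.4, 0.2, -2.4]
width: 52.0
grasp_force: 30.0
```

Emit:
servo_tool([
  [1,[0,-0.5,-3],0],
  [1,[0,-0.5,-5],0],
  [1,[0,-0.5,-6.5],0],
  [1,[0,-0.5,-7],0],
  [1,[0,-0.5,-7],0],
  [1,[0,-0.5,-7],0],
  [1,[0,-0.5,-7],0],
])

```text
t: 14.0
ee_pos: [658.3, 101.7, 27.3]
orientation: [0.853, 3.023, 0.0]
ft_force: [-1.3, -0.3, 6.2]
width: 51.5
grasp_force: 30.0
```

Emit:
servo_tool([
  [0,[0,0,0],0],
  [0,[0,0,0],0],
  [0,[0,0,0],0],
  [0,[0,0,0],0],
  [0,[0,0,0],0],
  [0,[0,0,0],0],
  [0,[0,0,15],0],
  [0,[0,0,50],0],
  [0,[-20,-10,90],0],
  [0,[-40,-20,110],0],
])

```text
t: 14.83
ee_pos: [620.1, 82.2, 140.6]
orientation: [0.851, 3.019, 0.003]
ft_force: [0.9, 1.2, -0.1]
width: 87.6
grasp_force: 0.0
```

```bash
python3 - <<'E'
from h import *
c,im,o=look('w8');print(o['t'],o['ee_pos'],o['width'])
t=cam('top');print('chuck',ray(t,[(295,282)],43),'vb',ray(t,[(436.5,291)],30))
s=proj(c,[(658.5,101.7,28)])[0];print(s)
hsv=cv2.cvtColor(im,cv2.COLOR_BGR2HSV)
m=cv2.inRange(hsv,(8,60,120),(35,255,255));b=blob(m,proj(c,[(658.8,101.7,9)])[0],120);print('dish',ray(c,[cv2.minEnclosingCircle(b)[0]],9))
im=ctrl.get_image('side');cv2.imwrite('pics/side8.png',im[120:420,180:480].repeat(2,0).repeat(2,1))
E
```

```text
14.8333 [620.05398022  82.1850218  140.59972728] 87.6456442692233
chuck [[457.33877244  -9.40506674  43.        ]] vb [[ 436.5846507  -249.95183116   30.        ]]
[375.77972702 273.42062345]
dish [[660.13607863 100.676411     9.        ]]
```

View pics/side8.png

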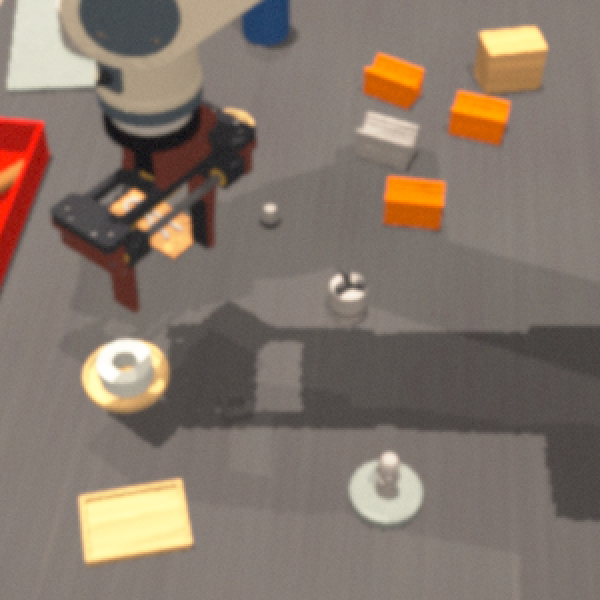

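The wheel lies flat inside the big dish (crop (125,370)); the steel V-block stands at (388,138), chuck at (348,290). On to the chuck.

Emit:
servo_tool([
  [0,[-27,-15,0],0],
  [0,[-54,-30,0],0],
  [0,[-81,-45,0],0],
  [0,[-108,-61,0],0],
  [0,[-135,-76,0],0],
  [0,[-163,-91.5,0],0],
  [0,[-163,-91.5,0],0],
  [0,[-163,-91.5,0],0],
  [0,[-163,-91.5,0],0],
])

```text
t: 15.68
ee_pos: [456.4, -9.7, 137.1]
orientation: [0.853, 3.022, 0.001]
ft_force: [0.5, -0.0, 0.4]
width: 87.8
grasp_force: 0.0
```

```bash
python3 - <<'E'
from h import *
c,im,o=look('w9');print(o['t'],o['ee_pos'],o['width'],o['qpos'][5])
s=proj(c,[(457.3,-9.4,36)])[0];rp=np.linalg.norm(proj(c,[(457.3,8.6,36)])[0]-s);print(s,rp)
hsv=cv2.cvtColor(im,cv2.COLOR_BGR2HSV)
for v in(150,180,210,235):
    b=blob(cv2.inRange(hsv,(0,0,v),(180,255,255)),s,60);(x,y),r=cv2.minEnclosingCircle(b);print(v,x,y,r,cv2.contourArea(b),ray(c,[(x,y)],36)[0])
    x,y,w,h=cv2.boundingRect(b);print(x,y,w,h)
s=proj(c,[(457.3,-9.4,36)])[0].astype(int)
g=cv2.medianBlur(cv2.cvtColor(im,cv2.COLOR_BGR2GRAY),5)
h=cv2.HoughCircles(g,cv2.HOUGH_GRADIENT,1,30,param1=80,param2=15,minRadius=int(rp)-4,maxRadius=int(rp)+5)
print([ (v,ray(c,[v[:2]],36)[0]) for v in h[0] if abs(v[0]-s[0])<50 and abs(v[1]-s[1])<50])
E
```

```text
15.6833 [456.42257641  -9.74520041 137.10677583] 87.8011694487423 -1.0679598387773317
[322.19354574 247.93881172] 28.77770525997167
150 324.5522155761719 259.2691345214844 56.493473052978516 5995.0 [464.48052951 -12.06338136  36.        ]
269 217 113 91
180 325.2267761230469 253.530517578125 28.140422821044922 903.5 [461.44130484  -9.71097332  36.        ]
298 226 56 45
210 337.0 239.0 18.60117530822754 401.5 [457.12787533   1.46922777  36.        ]
322 227 31 25
235 330.5 275.5 13.946425437927246 162.0 [475.84287712 -14.56552466  36.        ]
317 266 28 15
[(array([326.5, 253.5,  26.8], dtype=float32), array([461.84161829,  -9.02083065,  36.        ]))]
```

```bash
python3 - <<'E'
from h import *
im=cv2.imread('pics/side0.png');c=cam('side')
g=im[250:285,335:375];hs=cv2.cvtColor(im,cv2.COLOR_BGR2HSV)
m=cv2.inRange(hs,(0,0,140),(180,80,255))[245:290,335:375]
for r in cv2.cvtColor(im,cv2.COLOR_BGR2GRAY)[250:284:2,338:372:2]: print(*['%3d'%v for v in r])
print(ray(c,[(354,262),(354,264)],40))
p,q=np.load('pics/w9.npy');c=cam('wrist',dict(ee_pos=p,orientation=q));im=cv2.imread('pics/w9.png')
cv2.imwrite('pics/w9c.png',cv2.resize(im[200:310,260:390],None,fx=5,fy=5,interpolation=cv2.INTER_CUBIC))
E
```

```text
124 127 124 124 125 125 124 126 122 127 125 125 125 124 124 125 122
127 127 124 125 125 124 125 126 126 124 123 124 123 124 128 126 125
124 123 125 125 124 123 115 119 125 127 126 126 123 124 126 127 126
128 123 127 123 130 140 123 105 128 175 161 137 128 123 124 124 125
128 127 127 130 158 213 191  87 125 226 216 173 129 124 125 127 124
128 124 125 143 221 232 199 105 107 202 173 141 126 123 125 126 125
125 129 126 154 223 182 127  96  74 103  95  88 108 124 126 127 125
128 127 128 145 189 110  84  96 131 157 124 101 122 132 127 123 127
125 127 127 126 147 112 110 189 227 235 228 208 150 126 125 121 123
125 128 123 114 124 140 180 230 235 235 227 187 136 126 124 127 127
126 130 120 114 117 126 145 165 176 166 151 130 117 123 127 126 125
127 126 115 109 114 122 124 129 127 128 126 120 111 120 126 126 127
128 128 120 110 110 120 120 124 127 125 127 116 102 118 124 122 128
128 130 123 114 101 107 115 120 124 122 115 105  96 116 125 123 129
127 130 125 123 114 109 108 106 109 114 110 108 101 121 127 125 127
126 127 125 126 115 112 118 120 119 120 114 107 120 127 123 124 127
126 124 124 125 124 119 117 121 117 110 111 120 124 129 126 124 125
[[459.43744005  -7.3711702   40.        ]
 [459.02017884  -2.15833017  40.        ]]
```

View pics/w9c.png

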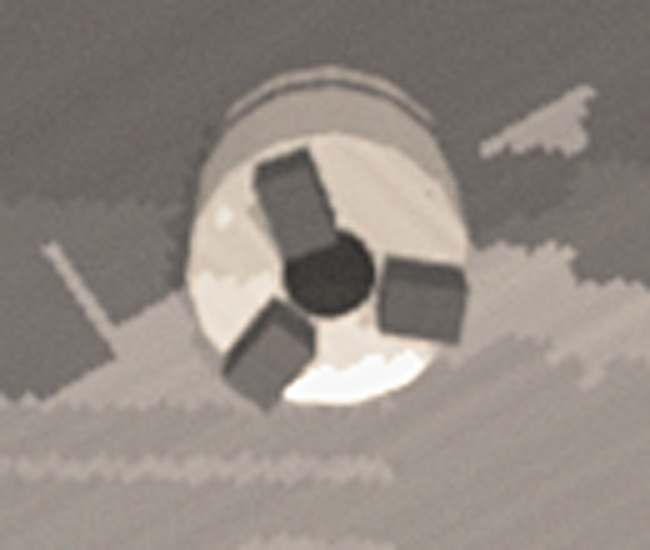

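The chuck's top face is centred at crop (329,269) → pixel (325.4,253.4), i.e. about (461.4,-9.5).

Emit:
servo_tool([
  [0,[4.8,0,-35],0],
  [0,[4.8,0,-70],0],
  [0,[4.8,0,-95],0],
  [0,[4.8,0,-110],0],
  [0,[4.8,0,-110],0],
  [1,[4.8,0,-110],0],
  [1,[4.8,0,-110],0],
  [1,[4.8,0,-110],0],
  [1,[4.8,0,-110],0],
  [1,[4.8,0,-110],0],
])

```text
t: 16.57
ee_pos: [460.6, -9.8, 27.6]
orientation: [0.852, 3.022, 0.001]
ft_force: [0.8, -0.2, -0.2]
width: 57.7
grasp_force: 0.0
```

Emit:
servo_tool([
  [1,[0,0,0],0],
  [1,[0,0,0],0],
  [1,[0,0,0],0],
  [1,[0,0,0],0],
  [1,[0,0,0],0],
  [1,[0,0,0],0],
  [1,[0,0,0],0],
])

```text
t: 17.15
ee_pos: [460.0, -9.8, 26.9]
orientation: [0.853, 3.023, 0.0]
ft_force: [-0.8, -0.3, 5.7]
width: 35.5
grasp_force: 30.0
```

Emit:
servo_tool([
  [1,[0,0,10],0],
  [1,[0,0,40],0],
  [1,[0,0,70],0],
  [1,[20,-32,90],0],
  [1,[40,-64,90],0],
  [1,[60,-96,90],0],
  [1,[80,-128,90],0],
  [1,[100,-160,90],0],
  [1,[120,-192,90],0],
  [1,[140,-224,90],0],
])

```text
t: 17.98
ee_pos: [599.8, -235.4, 116.7]
orientation: [-0.853, -3.022, -0.0]
ft_force: [0.9, -0.1, -3.0]
width: 35.3
grasp_force: 30.0
```

Emit:
servo_tool([
  [1,[17,-28,0],0],
  [1,[17,-28,0],0],
  [1,[17,-28,0],0],
  [1,[17,-28,0],0],
  [1,[17,-28,0],0],
])

```text
t: 18.4
ee_pos: [615.6, -260.5, 116.3]
orientation: [-0.852, -3.022, -0.001]
ft_force: [0.0, -0.7, -2.5]
width: 35.6
grasp_force: 30.0
```

```bash
python3 - <<'E'
from h import *
c,im,o=look('w10');print(o['t'],o['ee_pos'],o['width'],o['grasp_force'],o['ft_force'],o['qpos'][5])
hsv=cv2.cvtColor(im,cv2.COLOR_BGR2HSV);m=cv2.inRange(hsv,(8,60,100),(35,255,255))
s=proj(c,[(617.4,-262.8,9)])[0];rp=np.linalg.norm(proj(c,[(617.4,-232.8,9)])[0]-s)
b=blob(m,s,75);print(s,rp,cv2.boundingRect(b));(x,y),r=cv2.minEnclosingCircle(b);print(x,y,r,ray(c,[(x,y)],9))
E
```

```text
18.4 [ 615.57735679 -260.50912437  116.28057732] 35.61941281740694 29.999426901340485 [ 0.04248898 -0.66650691 -2.52964977] -1.439704656569164
[319.61853627 248.73768995] 47.053173392455506 (272, 204, 93, 81)
318.34100341796875 250.03924560546875 46.732967376708984 [[ 617.72046602 -263.95695235    9.        ]]
```

Emit:
servo_tool([
  [1,[2,-3,-30],0],
  [1,[2,-3,-60],0],
  [1,[2,-3,-75],0],
  [1,[2,-3,-80],0],
  [1,[2,-3,-80],0],
  [1,[2,-3,-80],0],
  [1,[2,-3,-80],0],
])

```text
t: 19.03
ee_pos: [619.9, -265.1, 38.3]
orientation: [0.852, 3.021, -0.001]
ft_force: [0.6, 0.1, -2.7]
width: 35.5
grasp_force: 30.0
```

Emit:
servo_tool([
  [1,[-1.5,1.5,-3],0],
  [1,[-1.5,1.5,-5.5],0],
  [1,[-1.5,1.5,-6.5],0],
  [1,[-1.5,1.5,-7],0],
  [1,[-1.5,1.5,-7],0],
  [1,[-1.5,1.5,-7],0],
])

```text
t: 19.53
ee_pos: [617.5, -263.3, 30.9]
orientation: [0.853, 3.023, 0.0]
ft_force: [-3.0, 1.6, 6.5]
width: 35.6
grasp_force: 30.0
```

Emit:
servo_tool([
  [0,[0,0,0],0],
  [0,[0,0,0],0],
  [0,[0,0,0],0],
  [0,[0,0,0],0],
  [0,[0,0,0],0],
  [0,[0,0,0],0],
  [0,[0,0,20],0],
  [0,[0,0,60],0],
  [0,[-20,0,95],0],
  [0,[-55,2,120],0],
])

```text
t: 20.37
ee_pos: [566.7, -262.4, 152.0]
orientation: [0.85, 3.018, -0.002]
ft_force: [0.2, -0.3, 0.7]
width: 87.6
grasp_force: 0.0
```

Emit:
servo_tool([
  [0,[-35,3,20],0],
  [0,[-70,5,40],0],
  [0,[-100,8,50],0],
  [0,[-125,11,50],0],
  [0,[-125,11,50],0],
  [0,[-125,11,50],0],
  [0,[-125,11,50],0],
])

```text
t: 20.95
ee_pos: [439.3, -250.8, 199.2]
orientation: [0.853, 3.022, -0.0]
ft_force: [0.7, -0.3, -0.1]
width: 87.6
grasp_force: 0.0
```

```bash
python3 - <<'E'
from h import *
c,im,o=look('w11');print(o['t'],o['ee_pos'],o['width'],o['qpos'])
q=o['orientation'];M=R.from_rotvec(q).as_matrix();print('close axis',np.degrees(np.arctan2(M[1,1],M[0,1])))
s=proj(c,[(437,-250,36)])[0].astype(int);print(s)
hsv=cv2.cvtColor(im,cv2.COLOR_BGR2HSV)
for v in(160,180,200,220):
    b=blob(cv2.inRange(hsv,(0,0,v),(180,70,255)),s,80);print(v,rect(c,b,36),cv2.contourArea(b),cv2.boundingRect(b))
a,bb=max(s[1]-90,0),max(s[0]-110,0)
cv2.imwrite('pics/w11c.png',cv2.resize(im[a:a+180,bb:bb+220],None,fx=3,fy=3,interpolation=cv2.INTER_CUBIC));print(bb,a)
E
```

```text
20.95 [ 439.29002405 -250.78431471  199.16888442] 87.64190040759327 [-5.42317889e-01  3.00252316e-01  1.92155885e+00  1.15356135e-04
  9.18454989e-01 -1.56290563e+00]
close axis 58.47136529503347
[320 218]
160 [ 437.7 -250.    61.7   37.5  -17.4] 3248.0 (289, 182, 65, 80)
180 [ 438.2 -250.2   60.2   37.2  -17.4] 1842.5 (289, 183, 65, 79)
200 [ 451.7 -254.4   37.    31.8   72.2] 1034.5 (299, 218, 55, 44)
220 [ 456.2 -256.    36.6   21.8   72.9] 821.5 (302, 230, 51, 31)
210 128
```

View pics/w11c.png

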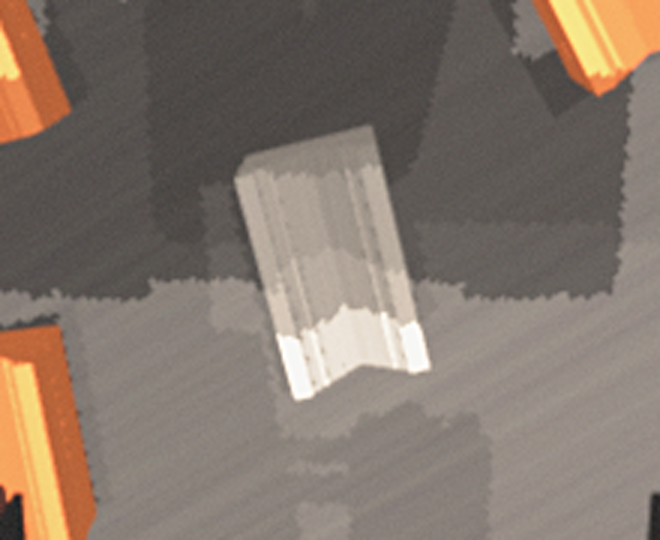

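The steel block is alone at the crop's centre; the fingers will be narrowed to stay clear of the orange look-alike at lower left.

Emit:
servo_tool([
  [0.34,[-1.2,0.7,0],5],
  [0.34,[-1.2,0.7,-20],10],
  [0.34,[-1.2,0.7,-50],14.1],
  [0.34,[-1.2,0.7,-80],14.1],
  [0.34,[-1.2,0.7,-110],14.1],
  [0.34,[-1.2,0.7,-125],14.1],
  [0.34,[-1.2,0.7,-125],14.1],
  [0.34,[-1.2,0.7,-125],14.1],
  [0.34,[-1.2,0.7,-125],14.1],
  [0.34,[-1.2,0.7,-125],14.1],
])

```text
t: 21.83
ee_pos: [438.4, -250.2, 75.0]
orientation: [0.475, 3.103, -0.001]
ft_force: [0.4, 0.4, -0.0]
width: 58.0
grasp_force: 0.0
```

```bash
python3 - <<'E'
from h import *
c,im,o=look('w12');print(o['t'],o['ee_pos'],o['width'],o['qpos'][5])
q=o['orientation'];M=R.from_rotvec(q).as_matrix();print('close axis',np.degrees(np.arctan2(M[1,1],M[0,1])))
s=proj(c,[(438,-250,36)])[0].astype(int);print(s)
hsv=cv2.cvtColor(im,cv2.COLOR_BGR2HSV)
m=cv2.inRange(hsv,(0,0,150),(180,70,255))
for v in(160,175,190): print(v,rect(c,blob(cv2.inRange(hsv,(0,0,v),(180,70,255)),s,100),36))
E
```

```text
21.8333 [ 438.43212572 -250.20636062   74.95394284] 57.96154217667615 -1.80932497365886
close axis 72.60420292348338
[321 286]
160 [ 436.  -249.5   63.8   36.7  -17.4]
175 [ 456.9 -256.3   36.2   20.    72.6]
190 [ 458.4 -256.7   36.2   16.7   72.6]
```

Aligned; descend to the grasp.

Emit:
servo_tool([
  [0.34,[0,0,-25],0],
  [0.34,[0,0,-40],0],
  [0.34,[0,0,-49],0],
  [0.34,[0,0,-49],0],
  [0.34,[0,0,-49],0],
  [1,[0,0,-49],0],
  [1,[0,0,-49],0],
  [1,[0,0,-49],0],
  [1,[0,0,-49],0],
  [1,[0,0,-49],0],
])

```text
t: 22.72
ee_pos: [437.6, -250.0, 25.5]
orientation: [0.475, 3.104, -0.001]
ft_force: [-0.3, -0.5, 6.3]
width: 35.5
grasp_force: 30.0
```

Emit:
servo_tool([
  [1,[0,0,0],0],
  [1,[0,0,0],0],
  [1,[0,0,0],0],
])

```text
t: 22.97
ee_pos: [437.7, -249.9, 25.5]
orientation: [0.475, 3.104, -0.001]
ft_force: [-0.3, -0.6, 6.5]
width: 35.6
grasp_force: 30.0
```

Emit:
servo_tool([
  [1,[0,0,15],0],
  [1,[0,0,45],0],
  [1,[0,0,75],0],
  [1,[10,28,95],3],
  [1,[22,62,95],6],
  [1,[34,96,95],9],
  [1,[46,130,95],12],
  [1,[58,164,95],15],
  [1,[70,198,95],18],
  [1,[82,232,95],20],
])

```text
t: 23.8
ee_pos: [518.6, -15.9, 119.3]
orientation: [0.075, -3.139, -0.0]
ft_force: [0.9, -1.5, -6.2]
width: 35.8
grasp_force: 30.0
```

Emit:
servo_tool([
  [1,[12,34,0],2],
  [1,[24,68,0],4],
  [1,[36,102,0],6],
  [1,[48,136,0],8],
  [1,[60,170,0],10],
  [1,[72,204,0],12],
  [1,[84,238,0],14],
  [1,[98,271,0],15.6],
  [1,[98,271,0],15.6],
  [1,[98,271,0],15.6],
])

```text
t: 24.63
ee_pos: [616.6, 255.0, 118.6]
orientation: [0.5, -3.1, 0.0]
ft_force: [-0.5, -0.6, -6.3]
width: 35.9
grasp_force: 30.0
```

```bash
python3 - <<'E'
from h import *
c,im,o=look('w13');print(o['t'],o['ee_pos'],o['width'],o['grasp_force'],o['ft_force'],o['qpos'][5])
q=o['orientation'];M=R.from_rotvec(q).as_matrix();print('close axis',np.degrees(np.arctan2(M[1,1],M[0,1])))
hsv=cv2.cvtColor(im,cv2.COLOR_BGR2HSV);m=cv2.inRange(hsv,(8,60,100),(35,255,255))
s=proj(c,[(618.5,254.8,9)])[0]
b=blob(m,s,110);print(s,rect(c,b,9),cv2.boundingRect(b))
# block underside edges: bench-grey blob
E
```

```text
24.6333 [616.6153657  254.99454329 118.59047303] 35.93058405818734 29.99986432492733 [-0.5453563  -0.59085892 -6.2684675 ] -1.5166774261826956
close axis 108.34200453531152
[321.2419592  245.95065038] [604.4 248.6  64.9  56.9 -71.7] (267, 178, 105, 88)
```

```bash
python3 - <<'E'
from h import *
p,q=np.load('pics/w13.npy');c=cam('wrist',dict(ee_pos=p,orientation=q));M=R.from_rotvec(q).as_matrix()
im=cv2.imread('pics/w13.png');hsv=cv2.cvtColor(im,cv2.COLOR_BGR2HSV);m=cv2.inRange(hsv,(8,60,100),(35,255,255))
r=[(v,np.flatnonzero(m[v,240:400])[[0,-1]]+240) for v in(185,200,215,230)];print(r)
e=ray(c,[(319.5,178)],9)[0];print(e,e-44*M[:,0])
for v,(a,b) in r: A,B=ray(c,[(a,v),(b+1,v)],9);print((M.T@(A-p))[1],(M.T@(B-p))[1])
# angle of the near edge
x=[(u,np.flatnonzero(m[:,u])[0]) for u in range(275,365,10)];P=ray(c,x,9);k=np.polyfit(*(M.T@(P-p).T)[[1,0]],1);print('edge slope deg',np.degrees(np.arctan(k[0])),k[1]-44)
E
```

```text
[(185, array([267, 371])), (200, array([267, 371])), (215, array([268, 370])), (230, array([269, 370]))]
[577.27215091 240.02773171   9.        ] [619.03668304 253.87400195   8.93176282]
-34.17247624645054 30.51397947762633
-34.53875342259164 30.848359461178813
-34.28342641928179 30.560581338171637
-34.02244601288161 30.902881297923777
edge slope deg 0.0023739100176004414 -2.1156670593525746
```

Emit:
servo_tool([
  [1,[2,-1,-30],0],
  [1,[2,-1,-60],0],
  [1,[2,-1,-75],0],
  [1,[2,-1,-82],0],
  [1,[2,-1,-82],0],
  [1,[2,-1,-82],0],
  [1,[2,-1,-82],0],
])

```text
t: 25.27
ee_pos: [620.3, 252.5, 39.4]
orientation: [-0.496, 3.1, 0.001]
ft_force: [0.6, 1.0, -5.3]
width: 35.8
grasp_force: 30.0
```

Emit:
servo_tool([
  [1,[-1,1.5,-4],0],
  [1,[-1,1.5,-7],0],
  [1,[-1,1.5,-9],0],
  [1,[-1,1.5,-9.5],0],
  [1,[-1,1.5,-9.5],0],
  [1,[-1,1.5,-9.5],0],
  [1,[-1,1.5,-9.5],0],
])

```text
t: 25.85
ee_pos: [618.5, 254.1, 29.5]
orientation: [-0.497, 3.101, 0.0]
ft_force: [-3.5, -1.5, 5.7]
width: 35.5
grasp_force: 30.0
```

Emit:
servo_tool([
  [0,[0,0,0],0],
  [0,[0,0,0],0],
  [0,[0,0,0],0],
  [0,[0,0,0],0],
  [0,[0,0,0],0],
  [0,[0,0,0],0],
  [0,[0,0,20],0],
  [0,[0,0,55],0],
  [0,[0,0,90],0],
  [0,[-20,0,125],0],
])

```text
t: 26.68
ee_pos: [600.7, 253.8, 154.8]
orientation: [-0.495, 3.1, 0.0]
ft_force: [0.9, -0.1, 1.7]
width: 87.8
grasp_force: 0.0
```

Emit:
servo_tool([
  [0,[-35,-15,20],0],
  [0,[-70,-30,40],0],
  [0,[-105,-45,60],0],
  [0,[-140,-60,80],0],
  [0,[-170,-75,90],0],
  [0,[-170,-75,90],0],
  [0,[-170,-75,90],0],
  [0,[-170,-75,90],0],
])

```text
t: 27.35
ee_pos: [429.1, 179.1, 243.8]
orientation: [-0.496, 3.1, 0.001]
ft_force: [0.4, 0.1, -0.1]
width: 87.7
grasp_force: 0.0
```

```bash
python3 - <<'E'
from h import *
o=ctrl.get_obs();print(o['t'],o['ee_pos'],o['width'],o['ft_force'])
im=ctrl.get_image('side');cv2.imwrite('pics/sideF.png',im);c=cam('side')
hsv=cv2.cvtColor(im,cv2.COLOR_BGR2HSV);wood=cv2.inRange(hsv,(8,60,120),(35,255,255))
grey=cv2.inRange(hsv,(0,0,150),(180,55,255))
for n,P,z,r in[('wheel',(658.8,101.7,28),28,20),('chuck',(617.5,-263.5,40),40,12),('vb',(618.5,254.3,40),40,24),('clip',(677,-109,6),6,22)]:
    s=proj(c,[P])[0]; 
    try: b=blob(grey,s,r);print(n,s,rect(c,b,z),cv2.contourArea(b),cv2.boundingRect(b))
    except Exception as e: print(n,s,'none',hsv[int(s[1]),int(s[0])])
t=ctrl.get_image('top');cv2.imwrite('pics/topF.png',t);ct=cam('top');ht=cv2.cvtColor(t,cv2.COLOR_BGR2HSV);gt=cv2.inRange(ht,(0,0,140),(180,55,255))
for n,P,z,r in[('wheel',(658.8,101.7,28),28,22),('chuck',(617.5,-263.5,40),40,14),('vb',(618.5,254.3,40),40,28),('clip',(677,-109,6),6,25)]:
    s=proj(ct,[P])[0]
    try: b=blob(gt,s,r);print(n,s,rect(ct,b,z),cv2.contourArea(b))
    except Exception as e: print(n,s,'none',ht[int(s[1]),int(s[0])])
E
```

```text
27.35 [429.08527061 179.14368173 243.83646533] 87.66161393147966 [ 0.44843528  0.11913758 -0.08468791]
wheel [241.24778983 299.91793149] [656.4 106.9  69.   51.6 -79. ] 638.0 (228, 288, 29, 30)
chuck [292.86256371 172.1498182 ] [ 614.  -250.3   28.8   14.     7.2] 39.5 (287, 174, 14, 5)
vb [245.29004369 369.2618778 ] [617.1 254.1  70.2  42.5  18.2] 728.0 (224, 356, 43, 27)
clip [254.53760888 228.46300943] [ 676.7 -112.    27.2   13.5  -40.6] 17.0 (250, 223, 8, 10)
wheel [231.40885774 174.20056993] [656.5 101.6  55.3  52.6  -1.6] 679.0
chuck [436.89625567 188.22026342] [ 630.9 -269.1   26.5   15.    88.4] 78.5
vb [142.97736374 195.67593598] [614.5 251.3  68.2  40.3  18.3] 676.0
clip [346.95329189 166.25767552] [ 678.3 -108.6   73.9   22.   -36.7] 213.5
```

```bash
python3 -c "
from workcell import ctrl
print(ctrl.close_job())"
```

```text
the job is handed in; nothing more can be done
None
```

I put all four pieces away in the order asked and handed the job in at about 27 s: clip flat on the cork strip, wheel in the large dish, chuck in the small dish, V-block in the tray. The final camera measurements match those places, but the chuck was only partly visible to my colour masks, so I infer that it is upright from its placing and did not see it directly.

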